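Torque the printer nozzle with a click wrench

ROBOT

A 6-joint arm with a two-finger parallel gripper is mounted at the origin on the work surface. World frame = base frame: x ahead of the robot, y to its left, z up, the work surface at z = 0. Lengths are in mm, angles in rad, forces in N, time in s.
With the tool pointing down it reaches from about 275 to 1000 mm from the base axis. Payload 8.4 kg.
Tool frame: the origin (TCP) lies between the finger pads; the fingertips stand 22 mm ahead of it and the grasp point (between the pads) lies 3 mm ahead of it; z points along the fingers, y is the line along which they close (so a half turn about z gives the same grasp; the last joint's range is limited). The gripper opens to 85 mm and grips with 20 to 120 N. Pads are 22 mm wide; open, the fingers measure 114 mm over their backs; the gripper's body (76 mm by 85 mm) begins 54 mm behind the grasp point. The pads swing forward as they close: fully open they stand 13 mm farther back than shut.
Start: joints at [1.31, 0.353, 1.633, -0, 1.155, -0.002], TCP at [159.949, 604.189, 253.281] pointing down, gripper open.
Joint ranges: [-2.63, 2.63], [-0.92, 2.1], [0.06, 2.66], [-1.3, 4.44], [0, 2.69], [-3.02, 3.02]. Speed limits (rad/s): [2.22, 2.22, 2.79, 3.14, 3.14, 3.14].

INTERFACE

Orientations are given as [roll, pitch, yaw] about the fixed x, y, z axes, in that order (R = Rz(yaw) Ry(pitch) Rx(roll)).
In Python, from rig import r, grab_frame gives the robot as it stands.
- The arm moves only by the shell command python3 -m inch 'ROWS' [FORCE]. ROWS is JSON, a list of rows, each a list of 7 numbers: the turn, a rotation vector about the tool's x, y, z as a fraction of full scale, then the shift along the tool's x, y, z as a fraction of full scale, then the closure, from 0 (fully open) to 1 (shut). In form: [[rx, ry, rz, dx, dy, dz, fingers], ...]. A call has 1 to 8 rows; each row shifts and turns the commanded pose from where the row before left it, along the tool's axes as they then stand; what a row does not reach is not made up. Full scale, the value 1, is 2.5 cm for a shift and pi rad for a turn. A row lasts 1/12 s, in which the tool goes at most 41.7 mm and 7.16 degrees, less where a joint would pass 70% of its speed; a pose out of reach is approached as far as the arm can. A call with a number of a shift or a turn outside -1 to 1 is refused whole. A call with a gripper value outside its range is refused whole. The fingers move at their own pace and stop on an object; FORCE is the grip in N (left out, the last holds). Time passes only in rows, so rows that do not move let the fingers close. It gives the time, the measured TCP pose, the force, the opening and the grip force at its end, in the units of the state.
- r.sense(): the state, without advancing time (a new reading comes with each control period).
- grab_frame(name): name is "scene" or "top" or "wrist"; returns a dict with "pixels" (420x560x3 uint8, red, green, blue), "z_map" (420x560 float32, mm along the optical axis (not along the pixel's ray), 0 where there is no reading), "vertical_fov" (degrees; the focal length in pixels is half the picture's height over the tangent of half this angle, whatever the lens; pixels are square), "cx", "cy" (the principal point, pixels), "cam_to_world" (4x4, takes a point from camera to world coordinates). Camera axes: x right, y down, z forward; pixel columns grow to the right and rows downward; lengths in mm; the calibration is good to about 2 mm. A picture is of the moment at which its call begins.
- r.sign_off(): hands the job in; it is judged then, once.
The state is a dict: "clock": time; "qpos": joint angles; "qvel": joint speeds; "joint_efforts": joint torques, N m; "eef_pos": TCP position; "tcp_rot": TCP orientation; "contact_force": force on the tool from outside, world axes, zero at the start; "wrist_torque": the same for the moment, N m; "opening": opening from 0.0 (shut) to 1.0 (fully open); "grasp_force": force on a finger pad.
Only numpy, scipy, OpenCV 4.12 (cv2) and the standard library are available. Lean on these libraries where they do the work, as an engineer would, in place of code of your own. Each camera call takes 0.05 s, during which the arm holds its last target. There are 200 camera calls.

TASK

Tighten the big brass nozzle on the hot-end stand: set the click wrench's square socket fully down over the nozzle's square, turn it clockwise (seen from above) until the wrench gives with a felt click, and stop at once without pushing the handle on past the click. Then lift the wrench off and lay it gently, flat, back on the grey tool mat, let go, and leave the bin, the vase and the scraper where they are.

Things in the scene. Friction and masses are not known exactly. Their poses are not given: they have to be found in the camera images.
- wrench_grip (a point): Centre of the click wrench's black grip, a bar 26 mm wide, 28 mm tall, 100 mm long with an orange end cap; half-way up, 14 mm above the wrench's underside. x axis along the handle towards the head, z up. The drive axis lies 110 mm off along +x. Loose, about 0.35 kg, lies flat on the mat; balance point about 25 mm from here towards the head.
- wrench_socket (a point): Centre of the wrench's dark square socket, on its drive axis at the head's underside: a square through-hole 28 mm wide, sides parallel and square to the handle, in a steel ring head of 68 mm diameter, 22 mm tall, underside flush with the grip's. x axis along the handle, away from the grip; the handle stays in line with it until the click.
- wrench: The click wrench, 202 mm long; origin as point wrench_socket. Turned clockwise it holds rigid to about 1 N m about the drive axis (9 N sideways at the grip centre). Then the handle gives: the torque falls steadily, to two thirds at 0.05 rad of handle travel, one third at 0.10. The click counts from 0.03 rad (3 mm at the grip); past 0.13 is too far, and it flops over. Eased off before, it springs back.
- nozzle_seat (a point): Middle of the foot of the brass nozzle's square, on the flat top of the aluminium heater block (50 mm square, 75 mm above the table, on a fixed stand with a 110 mm square base). x and y axes normal to the square's flats, z up. The square is 24 mm wide, 12 mm high. A fully seated wrench rests on the block, its underside at this height.
- nozzle_tip (a point): Tip of the nozzle's cone, 27 mm above nozzle_seat; a bevel from 12 to 16 mm above the seat leads onto the square. The nozzle starts loose: it turns clockwise (seen from above) against light friction, 0.12 N m, by an unknown 0.2 to 0.7 rad, then comes up solid. Handle and nozzle have up to 0.18 rad of play either way.
- mat: Grey tool mat, fixed, 360 mm (x) by 170 mm (y), 3 mm thick; origin at the middle of its underside, on the table, so its top is 3 mm above this point.
- bin: Red open parts bin with spare nozzles, 100 x 70 x 28 mm, loose; origin at the middle of its underside. A bystander.
- vase: Orange printed vase, 60 mm diameter, 50 mm tall, loose; origin at the middle of its underside. A bystander.
- scraper: Scraper with a green handle, 200 mm long along its x axis, 20 mm tall, blade 65 mm wide, lying flat, loose; origin at the middle of its underside. A bystander.
Not all that is in view belongs to the job. Of the things shaped like the part that bears nozzle_seat, the aluminium one is meant.

How it is judged:
By the outcome, as a careful person would: the job done as asked, in the order asked, and still so for the second after the job is handed in, with the robot touching nothing.
It also fails if it takes over 72 s, if anything falls off the work surface, if the arm or the gripper's body presses on something with over 40 N, if the wrist force passes 120 N, or if a joint passes its speed limit or range.

## Working session

There is one attempt and no reset: what is moved stays moved. The work goes in short steps, Python scripts to look and compute and a shell command to move; the robot and the scene stay as the last step left them, time stands still between calls to the robot, and variables do not carry over. Pictures are saved under pics/ and viewed, at most 10 in all, crops included, and the job is handed in when it is done.

```bash
ls; mkdir -p pics; cat > h.py <<'E'
import numpy as np, cv2
from rig import r, grab_frame
def snap(name,fn):
    f=grab_frame(name); np.savez('/tmp/'+fn+'.npz',**f)
    cv2.imwrite('pics/'+fn+'.png',f['pixels'][:,:,::-1]); return f
def load(fn): return dict(np.load('/tmp/'+fn+'.npz'))
def world(f,u=None,v=None):
    z=f['z_map'].astype(float); H,W=z.shape; fl=H/2/np.tan(np.radians(float(f['vertical_fov']))/2)
    U,V=np.meshgrid(np.arange(W),np.arange(H))
    P=np.stack([(U-f['cx'])/fl*z,(V-f['cy'])/fl*z,z,np.ones_like(z)],-1)@np.array(f['cam_to_world']).T
    return P[...,:3]
E
python3 - <<'E'
from h import *
for n in('top','scene'):
    f=snap(n,n+'1'); print(n,f['vertical_fov'],f['cx'],f['cy'],np.round(f['cam_to_world'],3).tolist(),(f['z_map']==0).mean())
print(r.sense())
E
```

```text
pics
top 50.27094092506818 283.6858707800385 212.68338723618518 [[-0.025, -0.979, 0.203, 339.824], [-1.0, 0.026, 0.002, 39.279], [-0.007, -0.203, -0.979, 938.766], [0.0, 0.0, 0.0, 1.0]] 0.0040178571428571425
scene 56.02740169866032 279.7056589893069 207.3587514299964 [[0.016, 0.614, -0.789, 1191.097], [1.0, 0.007, 0.026, 19.267], [0.021, -0.789, -0.613, 589.847], [0.0, 0.0, 0.0, 1.0]] 0.0039880952380952385
{'clock': 0.1, 'qpos': array([ 1.30961713e+00,  3.53566380e-01,  1.63404952e+00, -2.49524886e-05,
        1.15524416e+00, -2.41282995e-03]), 'qvel': array([-0.00015038, -0.00115478, -0.0004118 , -0.00077393, -0.00015648,
        0.00082427]), 'joint_efforts': array([-2.32120465e-04, -6.06356978e+01, -3.42823899e+01, -2.46821529e-06,
        3.79646124e-03, -1.68022933e-05]), 'eef_pos': array([159.83963855, 603.79357966, 252.64894992]), 'tcp_rot': array([-3.14032519e+00,  1.97579802e-05,  2.88283639e+00]), 'contact_force': array([-0.43982243, -0.37320335, -0.10970676]), 'wrist_torque': array([-0.00580816, -0.04747674, -0.02454227]), 'grasp_force': 0.0, 'opening': 1.00099593391156}
```

View pics/top1.png

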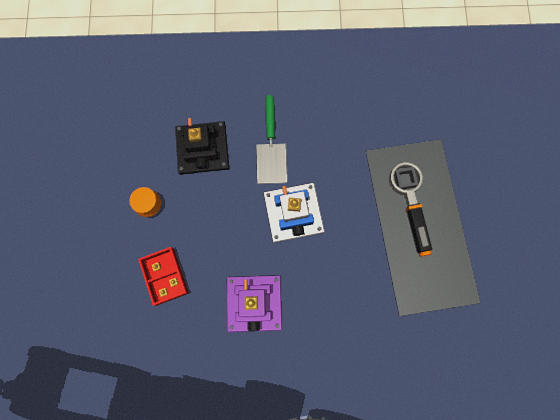

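View pics/scene1.png

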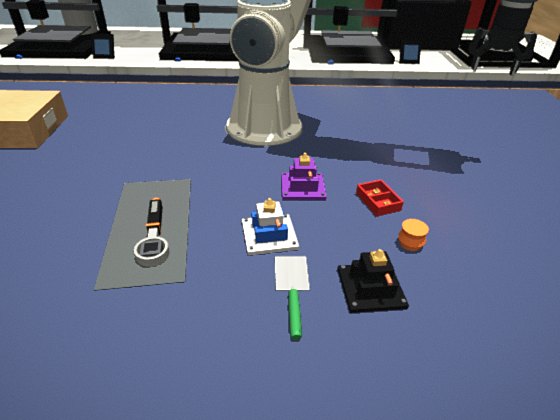

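The top view shows the wrench on the mat, with its ring at (406,178) and grip at (420,230). The silver-block stand is at (295,204), with black and purple decoys beside it. Next I'll measure with depth and take one enlarged crop.

```bash
python3 - <<'E'
from h import *
f=load('top1'); P=world(f); px=f['pixels'].astype(int)
def st(n,m,region):
    x0,x1,y0,y1=region; M=np.zeros(m.shape,bool); M[y0:y1,x0:x1]=m[y0:y1,x0:x1]
    p=P[M]; 
    if len(p)<5: print(n,len(p));return
    c,s,a=cv2.minAreaRect(p[:,:2].astype(np.float32)); print(n,len(p),'mean',p.mean(0).round(1),'rect',np.round(c,1),np.round(s,1),round(a,2),'z',np.percentile(p[:,2],[5,50,95]).round(1)); return p
Z=P[...,2]
print('table z',np.median(Z[300:340,500:550]),np.median(Z[250:300,60:110]))
W=(385,440,155,262)
st('wrench',Z>15,W)
st('grip',Z>15,(400,440,206,262)); st('ring',(Z>12),(385,430,155,196))
org=(px[...,0]>170)&(px[...,2]<80)&(px[...,1]<160); st('orange',org,W)
N=(262,328,180,245)
st('base',(Z>3)&(Z<25),N); st('block',(Z>70)&(Z<80),N); st('noz',(Z>83),N); st('nozsq',(Z>85)&(Z<89.5),N)
mat=(abs(px-np.array([80,86,86])).max(-1)<16); st('mat',mat&(Z<10),(360,485,135,320))
a=cv2.resize(f['pixels'][150:270,380:450],None,fx=5,fy=5,interpolation=cv2.INTER_CUBIC)
b=cv2.resize(f['pixels'][180:246,262:328],None,fx=6,fy=6,interpolation=cv2.INTER_CUBIC)
o=np.zeros((600,760,3),np.uint8); o[:600,:350]=a; o[:396,360:756]=b
cv2.imwrite('pics/crop1.png',o[:,:,::-1])
np.set_printoptions(linewidth=200)
print(Z[196:216,286:304].round(0).astype(int))
E
```

```text
table z -0.8929143770661199 -0.2138645870597884
wrench 1434 mean [ 535.4 -226.8   35. ] rect [ 439.9 -152.6] [167.4 399.2] 50.3 z [17.9 26.2 32.2]
grip 722 mean [ 483.5 -233.9   40. ] rect [ 442.7 -100.9] [108.7 330.3] 18.06 z [19.2 29.8 32.7]
ring 636 mean [ 597.  -219.1   25.6] rect [ 470.8 -115.5] [ 70.9 399.2] 50.3 z [14.8 23.7 26.8]
orange 68 mean [ 484.9 -239.1   28.8] rect [ 485.9 -238.4] [104.1  26.6] 7.58 z [23.3 29.5 32.3]
base 1495 mean [531.7  22.7  11.1] rect [537.9  19.3] [136.9 135.4] 88.48 z [ 7.4 11.1 14.5]
block 462 mean [533.   20.8  74.1] rect [534.6  20.8] [50.6 49.8] 9.95 z [71.5 74.1 76.6]
noz 172 mean [511.   22.9 189.4] rect [443.5  23.6] [ 23.6 208.3] 87.84 z [ 85.1  90.2 938.8]
nozsq 65 mean [533.8  20.9  87.7] rect [534.6  20.9] [23.7 24.5] 82.6 z [85.2 87.7 89.4]
mat 593 mean [ 567.8 -261.7    1.3] rect [ 503.  -250.2] [364.6 172.8] 7.43 z [-2.2  1.3  4.5]
[[ 75  76  75  73  74  74  73  73  75  75  73  74  74  76  75  75  76  73]
 [ 75  72  73  87  85  77  76  73  76  75  72  75  76  75  73  75  74  73]
 [ 75  75  88  90  87  89  91  88  87  90  86  86  8
[... 598 characters left out ...]
 93  87  76  75  75  73]
 [ 73  73  89  90  90  90  90  90  90  89  87  91  89  87  73  78  73  75]
 [ 73  75  87  88  88  90  88  89  88  87  89  91  90  84  72  75  76  74]
 [ 75  73  83  84  88  85  85  89  89  87  86  86  87  88  75  77  73  72]
 [ 74  74  72  78  77  79  79  79  77  79  83  81  84  85  72  75  75  75]
 [ 71  72  73  74  71  74  71  74  76  74  71  73  73  78  74  73  74  74]
 [ 76  72  74  74  75  76  73  75  73  75  76  74  75  75  73  75  73  73]
 [ 75  73  74  76  75  74  72  75  74  75  73  77  74  74  75  74  74  74]
 [ 76  75  76  74  75  74  76  73  77  73  74  74  74  76  71  73  75  75]
 [ 73  73  75  75  75  76  74  75  75  75  74  74  73  74  73  70  74  71]]
```

View pics/crop1.png

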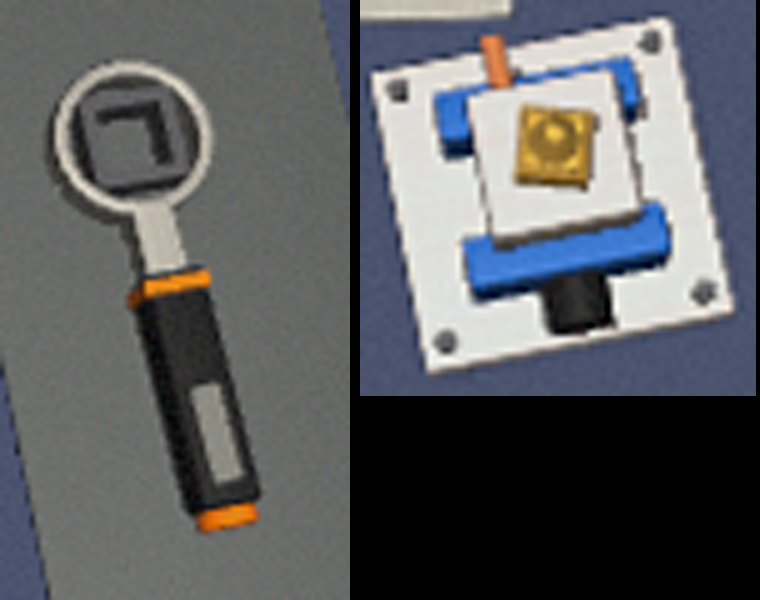

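```bash
cat >> h.py <<'E'
def rect(p):
    c,s,a=cv2.minAreaRect(p[:,:2].astype(np.float32)); return np.round(c,1),np.round(s,1),round(a,2)
def sel(P,m,reg):
    x0,x1,y0,y1=reg; M=np.zeros(m.shape,bool); M[y0:y1,x0:x1]=m[y0:y1,x0:x1]; return P[M]
E
python3 - <<'E'
from h import *
f=load('top1'); P=world(f); px=f['pixels'].astype(int); Z=P[...,2]; S=px.sum(-1)
g=sel(P,(Z>22)&(Z<40),(400,440,203,262)); print('grip',rect(g),g.mean(0).round(1))
w=sel(P,(Z>14)&(Z<40),(385,440,155,262)); print('wrench',rect(w))
ring=sel(P,(Z>14)&(Z<40)&(S>400),(385,430,155,196)); 
from scipy.optimize import least_squares
q=least_squares(lambda c:np.hypot(*(ring[:,:2]-c[:2]).T)-c[2],[600,-220,30],loss='soft_l1').x; print('ring',q.round(1),len(ring),rect(ring))
d=q[:2]-np.array(rect(g)[0]); print('dir',d,np.hypot(*d),np.arctan2(d[1],d[0]))
n=sel(P,(Z>82)&(Z<110),(280,310,190,222)); print('noz',rect(n),n.mean(0))
t=sel(P,(Z>100)&(Z<110),(280,310,190,222)); print('tip',t.mean(0),len(t))
# gold mask corners projected at z=87
gold=(px[...,0]-px[...,2]>50); m=np.zeros(gold.shape,np.uint8); m[194:216,284:306]=gold[194:216,284:306]
g2=P[m>0]; g2=g2[(g2[:,2]>82)&(g2[:,2]<110)]; print('gold',rect(g2))
f=load('scene1'); P=world(f); px=f['pixels'].astype(int); Z=P[...,2]
w=P[(Z>16)&(Z<40)&(P[...,1]<-150)&(P[...,1]>-300)&(P[...,0]>400)&(P[...,0]<680)]; print('scene wrench',rect(w))
b=P[(Z>71)&(Z<78)&(abs(P[...,0]-534)<40)&(abs(P[...,1]-21)<40)]; print('scene block',rect(b))
n=P[(Z>83)&(Z<110)&(abs(P[...,0]-534)<20)&(abs(P[...,1]-21)<20)]; print('scene noz',rect(n))
E
```

```text
grip (array([ 489.5, -238.7]), array([111.8,  27.8]), 9.27) [ 488.6 -237.8   29.6]
wrench (array([ 533.9, -234.1]), array([200.9,  67.9]), 11.93)
ring [ 599.1 -220.5   31.3] 239 (array([ 599.4, -220.6]), array([66.4, 67. ]), 54.62)
dir [109.60265071  18.18545375] 111.10108806731219 0.1644237186023741
noz (array([534.8,  20.7]), array([23.9, 24.6]), 83.79) [533.45789928  20.77147415  90.74467445]
tip [534.47620595  21.66831879 101.33410353] 10
gold (array([534.5,  20.6]), array([23.7, 24. ]), 83.97)
scene wrench (array([ 537.2, -238.5]), array([201.5,  65.7]), 14.29)
scene block (array([537.1,  18. ]), array([51.1, 50. ]), 8.29)
scene noz (array([537.6,  18.2]), array([23.7, 23.8]), 83.6)
```

```bash
cat > go.py <<'E'
import sys,numpy as np
from rig import r
from scipy.spatial.transform import Rotation as R
s=r.sense(); p=np.array(s['eef_pos']); rot=R.from_euler('xyz',s['tcp_rot'])
print('t',round(s['clock'],2),'pos',p.round(1),'rpy',np.round(s['tcp_rot'],3),'F',np.round(s['contact_force'],1),'T',np.round(s['wrist_torque'],2),'open',round(s['opening'],3),'grip',round(s['grasp_force'],1),'q',np.round(s['qpos'],2))
if len(sys.argv)>3:
    t=np.array(list(map(float,sys.argv[1:4]))); print('shift/25',(rot.inv().apply(t-p)/25).round(2))
    if len(sys.argv)>4: print('turn/pi',(rot.inv()*R.from_euler('xyz',[np.pi,0,float(sys.argv[4])])).as_rotvec()/np.pi)
E
A='[[0,0,0,-0.537,-0.731,0,0],[0,0,0,-0.537,-0.731,0,0],[0,0,0,-0.537,-0.731,0,0],[0,0,0,-0.537,-0.731,0,0],[0,0,0,-0.537,-0.731,0,0],[0,0,0,-0.537,-0.731,0,0],[0,0,0,-0.537,-0.731,0,0],[0,0,0,-0.537,-0.731,0,0]]'
python3 -m inch '[[0,0,0,-0.537,-0.731,0,0],[0,0,0,-0.537,-0.731,0,0],[0,0,0,-0.537,-0.731,0,0],[0,0,0,-0.537,-0.731,0,0],[0,0,0,-0.537,-0.731,0,0],[0,0,0,-0.537,-0.731,0,0],[0,0,0,-0.537,-0.731,0,0],[0,0,0,-0.537,-0.731,0,0]]'
python3 go.py 492 -240 150 0.164
```

```text
clock: 0.77
eef_pos: [226.5, 434.1, 253.0]
tcp_rot: [-3.141, -0.0, 2.883]
contact_force: [0.1, 0.0, 0.3]
opening: 1.0
grasp_force: 0.0
t 0.77 pos [226.5 434.1 253. ] rpy [-3.141 -0.     2.883] F [0.1 0.  0.3] T [ 0.02  0.07 -0.02] open 1.0 grip 0.0 q [ 1.09  0.14  1.92 -0.    1.09 -0.23]
shift/25 [-17.16 -23.35   4.13]
turn/pi [-9.01108798e-05  2.37032040e-04  8.65479494e-01]
```

```bash
python3 -m inch '[[0,0,0,-0.537,-0.731,0,0],[0,0,0,-0.537,-0.731,0,0],[0,0,0,-0.537,-0.731,0,0],[0,0,0,-0.537,-0.731,0,0],[0,0,0,-0.537,-0.731,0,0],[0,0,0,-0.537,-0.731,0,0],[0,0,0,-0.537,-0.731,0,0],[0,0,0,-0.537,-0.731,0,0]]' >/dev/null
python3 -m inch '[[0,0,0,-0.537,-0.731,0,0],[0,0,0,-0.537,-0.731,0,0],[0,0,0,-0.537,-0.731,0,0],[0,0,0,-0.537,-0.731,0,0],[0,0,0,-0.537,-0.731,0,0],[0,0,0,-0.537,-0.731,0,0],[0,0,0,-0.537,-0.731,0,0],[0,0,0,-0.537,-0.731,0,0]]' >/dev/null
python3 -m inch '[[0,0,0,-0.537,-0.731,0,0],[0,0,0,-0.537,-0.731,0,0],[0,0,0,-0.537,-0.731,0,0],[0,0,0,-0.537,-0.731,0,0],[0,0,0,-0.537,-0.731,0,0],[0,0,0,-0.537,-0.731,0,0],[0,0,0,-0.537,-0.731,0,0],[0,0,0,-0.537,-0.731,0,0]]' >/dev/null
python3 -m inch '[[0,0,0,0,0,0,0]]' >/dev/null
python3 go.py 492 -240 150 0.164
```

```text
t 2.85 pos [426.9 -73.7 253.3] rpy [-3.141e+00  1.000e-03  2.881e+00] F [-0.4 -0.3 -0.4] T [ 0.03 -0.07  0.02] open 1.0 grip 0.0 q [-0.17  0.05  2.02 -0.    1.07 -1.48]
shift/25 [-4.22 -5.75  4.14]
turn/pi [4.30255779e-04 5.13624599e-04 8.64896994e-01]
```

```bash
python3 -m inch '[[0,0,0,-0.53,-0.72,0.25,0],[0,0,0,-0.53,-0.72,0.25,0],[0,0,0,-0.53,-0.72,0.25,0],[0,0,0,-0.53,-0.72,0.25,0],[0,0,0,-0.53,-0.72,0.25,0],[0,0,0,-0.53,-0.72,0.25,0],[0,0,0,-0.53,-0.72,0.25,0],[0,0,0,-0.53,-0.72,0.25,0]]' >/dev/null
python3 -m inch '[[0,0,0.0393,0,0,0,0],[0,0,0.0393,0,0,0,0],[0,0,0.0393,0,0,0,0],[0,0,0.0393,0,0,0,0],[0,0,0.0393,0,0,0,0],[0,0,0.0393,0,0,0,0],[0,0,0.0393,0,0,0,0],[0,0,0.0393,0,0,0,0]]' >/dev/null
python3 -m inch '[[0,0,0.0393,0,0,0,0],[0,0,0.0393,0,0,0,0],[0,0,0.0393,0,0,0,0],[0,0,0.0393,0,0,0,0],[0,0,0.0393,0,0,0,0],[0,0,0.0393,0,0,0,0],[0,0,0.0393,0,0,0,0],[0,0,0.0393,0,0,0,0]]' >/dev/null
python3 -m inch '[[0,0,0.0393,0,0,0,0],[0,0,0.0393,0,0,0,0],[0,0,0.0393,0,0,0,0],[0,0,0.0393,0,0,0,0],[0,0,0.0393,0,0,0,0],[0,0,0.0393,0,0,0,0],[0,0,0,0,0,0,0],[0,0,0,0,0,0,0]]' >/dev/null
python3 go.py 492 -240 150 0.164
python3 - <<'E'
from h import *
f=snap('wrist','w1'); P=world(f); Z=P[...,2]
print(np.round(f['cam_to_world'],3).tolist())
m=(Z>22)&(Z<40)&(P[...,0]<545)&(P[...,1]<-150); print(m.sum(), rect(P[m]) if m.sum()>9 else 0)
E
```

```text
t 5.52 pos [ 491.1 -236.9  203.1] rpy [-3.141  0.     0.171] F [-0.7  0.4  0.2] T [-0.01 -0.   -0.  ] open 0.999 grip 0.0 q [-0.45  0.29  1.85  0.    1.    0.95]
shift/25 [0.02 0.13 2.12]
turn/pi [-0.00011791  0.00011708  0.00213224]
[[0.169, -0.94, -0.296, 567.067], [-0.986, -0.161, -0.051, -224.21], [0.0, 0.3, -0.954, 322.647], [0.0, 0.0, 0.0, 1.0]]
2823 (array([ 490.7, -242.1]), array([112.3,  26.4]), 9.93)
```

View pics/w1.png

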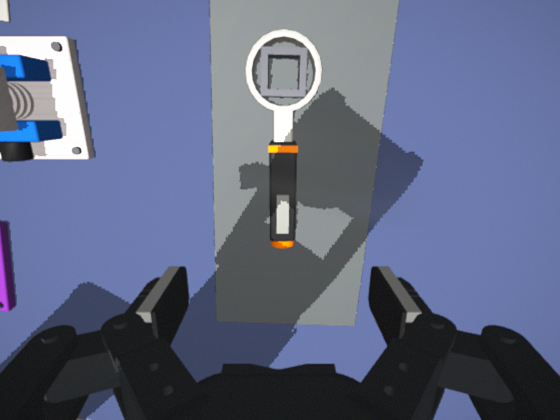

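The wrist view shows the wrench aligned with the tool, with its grip centre at (283,195) midway between the fingers. I'll go down and grasp.

```bash
python3 -m inch '[[0,0,0.002,0.02,0.14,1,0],[0,0,0,0,0,1,0],[0,0,0,0,0,1,0],[0,0,0,0,0,1,0],[0,0,0,0,0,1,0],[0,0,0,0,0,1,0],[0,0,0,0,0,0.6,0],[0,0,0,0,0,0.32,0]]'
python3 -m inch '[[0,0,0,0,0,0,0],[0,0,0,0,0,0,1],[0,0,0,0,0,0,1],[0,0,0,0,0,0,1],[0,0,0,0,0,0,1],[0,0,0,0,0,0,1],[0,0,0,0,0,0,1],[0,0,0,0,0,0,1]]' 80
python3 go.py 492 -240.5 28 0.164
```

```text
clock: 6.23
eef_pos: [491.1, -240.1, 28.1]
tcp_rot: [-3.14, 0.003, 0.164]
contact_force: [-0.2, -0.3, 0.2]
opening: 1.0
grasp_force: 0.0
clock: 6.9
eef_pos: [492.9, -241.1, 31.4]
tcp_rot: [3.141, -0.001, 0.161]
contact_force: [-1.3, 0.2, 7.5]
opening: 0.288
grasp_force: 78.4
t 6.9 pos [ 492.9 -241.1   31.4] rpy [ 3.141e+00 -1.000e-03  1.610e-01] F [-1.3  0.2  7.5] T [0.06 0.25 0.09] open 0.288 grip 78.4 q [-0.46  0.54  1.94 -0.    0.65  0.95]
shift/25 [-0.03 -0.03  0.14]
turn/pi [ 0.00031758 -0.00037656 -0.00102829]
```

```bash
python3 -m inch '[[0,0,0,0,0,-0.2,1],[0,0,0,0,0,-0.5,1],[0,0,0,0,0,-1,1],[0,0,0,0,0,-1,1],[0,0,0,0,0,-1,1],[0,0,0,0,0,-1,1],[0,0,0,0,0,-1,1],[0,0,0,0,0,0,1]]'
python3 go.py 552 -98 160 1.463
python3 - <<'E'
from h import *
f=snap('wrist','w2'); s=r.sense()
E
```

```text
clock: 7.57
eef_pos: [494.5, -241.8, 178.3]
tcp_rot: [3.137, -0.006, 0.16]
contact_force: [1.7, -0.2, -3.3]
opening: 0.285
grasp_force: 79.2
t 7.57 pos [ 494.5 -241.8  178.3] rpy [ 3.137 -0.006  0.16 ] F [ 1.7 -0.2 -3.3] T [-0.07 -0.02  0.02] open 0.285 grip 79.2 q [-0.46  0.32  1.87  0.    0.95  0.95]
shift/25 [ 3.19 -5.32  0.73]
turn/pi [ 0.00243441 -0.000761   -0.41463501]
```

View pics/w2.png

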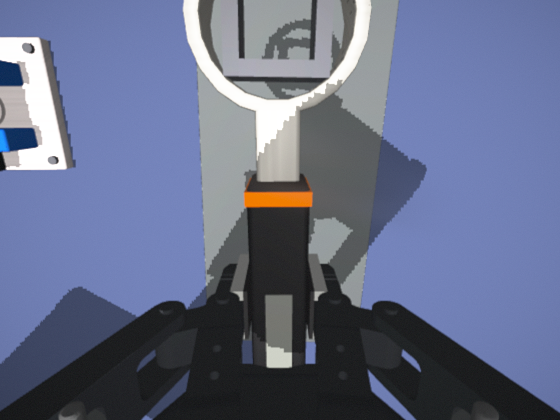

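```bash
python3 - <<'E'
from h import *
from scipy.spatial.transform import Rotation as R
from scipy.optimize import least_squares
f=load('w2'); P=world(f); s=r.sense(); Q=R.from_euler('xyz',s['tcp_rot']).inv().apply((P-s['eef_pos']).reshape(-1,3)).reshape(P.shape)
px=f['pixels'].astype(int); zc=Q[...,2]
m=(zc<40)&(Q[...,0]>60)&(zc>-20); q=Q[m]
lt=q[(px[m].sum(-1)>450)&(np.hypot(q[:,0]-110,q[:,1])<45)]
# height plane
A=np.c_[lt[:,:2],np.ones(len(lt))]; print('plane',np.linalg.lstsq(A,lt[:,2],rcond=None)[0],len(lt),np.median(lt[:,2]))
c=least_squares(lambda c:np.hypot(*(lt[:,:2]-c[:2]).T)-c[2],[110,0,30],loss='soft_l1').x; print('ring tool',c)
h=Q[(zc<30)&(zc>-30)&(Q[...,0]>20)&(Q[...,0]<75)&(abs(Q[...,1])<20)]; print('handle',rect(h))
for a,b in((22,48),(52,74)):
    k=h[(h[:,0]>a)&(h[:,0]<b)]; print(k.mean(0).round(1), np.percentile(k[:,1],[2,98]).round(1))
E
python3 -m inch '[[0,0,-0.038,0,0,0,1],[0,0,-0.038,0,0,0,1],[0,0,-0.038,0,0,0,1],[0,0,-0.038,0,0,0,1],[0,0,-0.038,0,0,0,1],[0,0,-0.038,0,0,0,1],[0,0,-0.038,0,0,0,1],[0,0,-0.038,0,0,0,1]]' >/dev/null
python3 -m inch '[[0,0,-0.038,0,0,0,1],[0,0,-0.038,0,0,0,1],[0,0,-0.035,0,0,0,1],[0,0,0,0,0,0,1]]' >/dev/null
python3 go.py 524 -90 160 1.463
```

```text
plane [-4.92658563e-03 -1.09669329e-03  4.96856143e+00] 9513 4.487928436784296
ring tool [100.38882246   0.36892966  22.67908413]
handle (array([47.5,  0.8]), array([27.2, 54.9]), 89.93)
[35.8  0.8 -1.2] [-11.9  13.6]
[63.3  0.7  4.6] [-7.8  9.3]
t 8.62 pos [ 491.3 -240.3  171.4] rpy [-3.139e+00 -1.000e-03  1.469e+00] F [-0.7  0.2 -3.9] T [-0.11  0.01  0.  ] open 0.291 grip 79.0 q [-0.46  0.33  1.87 -0.    0.94 -0.36]
shift/25 [6.11 0.69 0.46]
turn/pi [-0.00075772 -0.00026325  0.00193095]
```

```bash
python3 -m inch '[[0,0,0,0.76,0.09,0,1],[0,0,0,0.76,0.09,0,1],[0,0,0,0.76,0.09,0,1],[0,0,0,0.76,0.09,0,1],[0,0,0,0.76,0.09,0,1],[0,0,0,0.76,0.09,0,1],[0,0,0,0.76,0.09,0,1],[0,0,0,0.76,0.09,0,1]]' >/dev/null
python3 -m inch '[[0,0,0,0,0,0.5,1],[0,0,0,0,0,0.5,1],[0,0,0,0,0,0,1]]' >/dev/null
python3 go.py 524 -90 160 1.463
cat >> h.py <<'E'
def side(n): return
E
python3 - <<'E'
from h import *
a=snap('top','t2'); b=snap('scene','s2'); w=snap('wrist','w3')
o=np.zeros((600,800,3),np.uint8)
o[:300,:400]=cv2.resize(a['pixels'][150:240,250:370],(400,300),interpolation=3)
o[:300,400:]=cv2.resize(b['pixels'][150:255,200:340],(400,300),interpolation=3)
o[300:,:400]=cv2.resize(w['pixels'],(400,300),interpolation=3)
cv2.imwrite('pics/m3.png',o[:,:,::-1])
E
```

```text
t 9.53 pos [524.4 -90.8 145.1] rpy [-3.137 -0.     1.461] F [-1.  -0.2 -3.9] T [-0.1   0.07  0.03] open 0.285 grip 78.9 q [-0.17  0.35  1.92 -0.    0.88 -0.06]
shift/25 [ 0.03 -0.02 -0.59]
turn/pi [-1.49391866e-03 -8.19822515e-05 -5.42307735e-04]
```

View pics/m3.png

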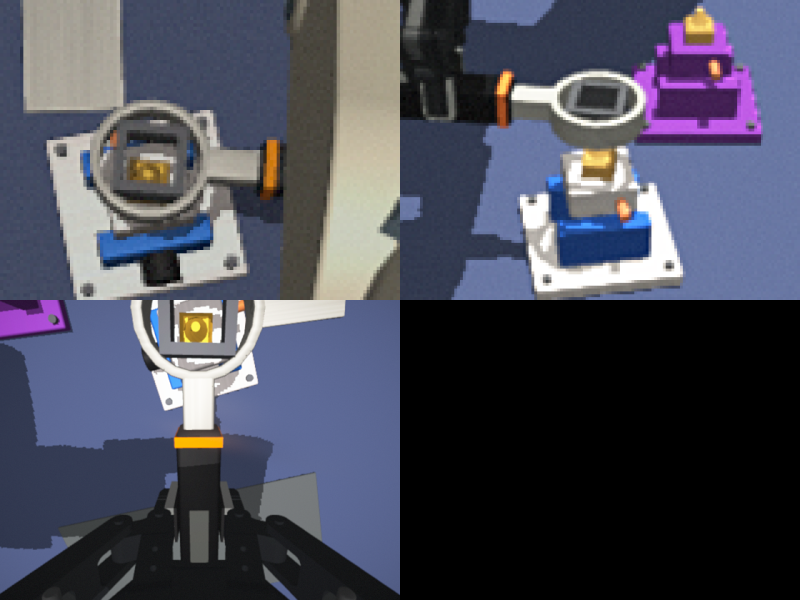

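The mosaic shows the level wrench with its ring right above the nozzle, which is visible through the socket in both the top and wrist views. Now I'll measure the residual offset in each camera.

```bash
cat > ring.py <<'E'
from h import *
from scipy.optimize import least_squares
def ring(fn,noz,zlo,zhi):
    f=load(fn); P=world(f); Z=P[...,2]
    m=(Z>zlo)&(Z<zhi)&(np.hypot(P[...,0]-noz[0],P[...,1]-noz[1])<48)
    n,l,st,_=cv2.connectedComponentsWithStats(m.astype(np.uint8)); k=1+st[1:,4].argmax(); p=P[l==k]
    A=np.c_[p-p.mean(0)]; 
    # neck excluded: keep y > noz-30; outer boundary = ang. percentile
    a=np.arctan2(p[:,1]-noz[1],p[:,0]-noz[0]); rr=np.hypot(p[:,0]-noz[0],p[:,1]-noz[1])
    B=[]
    for t in np.arange(-np.pi,np.pi,0.15):
        s=(abs(a-t)<0.08)&~(abs(t+1.68)<0.45)
        if s.sum()>2: B.append(p[s][np.argsort(rr[s])[-2]][:2])
    B=np.array(B); c=least_squares(lambda c:np.hypot(*(B-c[:2]).T)-c[2],[*noz,34],loss='soft_l1').x
    print(fn,'ring',c.round(1),'minus nozzle',(c[:2]-noz).round(1),len(p),'z',np.median(p[:,2]).round(1))
    return c
E
python3 - <<'E'
from ring import *
ring('t2',np.array([534.6,20.7]),130,152); ring('s2',np.array([537.5,18.2]),130,152)
# direct wrist: nozzle & socket
f=load('w3'); P=world(f); Z=P[...,2]
for lo,hi in((83,108),(85,89.5)):
    n=P[(Z>lo)&(Z<hi)&(abs(P[...,0]-536)<17)&(abs(P[...,1]-20)<17)]; print('w noz',len(n),rect(n) if len(n)>9 else 0)
ring('w3',np.array([536,19.5]),130,152)
m=(Z>115)&(Z<136)&(abs(P[...,0]-536)<25)&(abs(P[...,1]-20)<25)
p=P[(Z>125)&(Z<155)&(P[...,1]>-55)&(P[...,1]<-20)&(abs(P[...,0]-530)<20)]
print('neck',np.polyfit(p[:,1],p[:,0],1),rect(p))
p=load('t2'); P=world(p); Z=P[...,2]; p=P[(Z>120)&(P[...,1]>-52)&(P[...,1]<-18)&(abs(P[...,0]-530)<20)&(Z<160)]; print('neck t',rect(p))
E
```

```text
t2 ring [534.7  20.   32.9] minus nozzle [ 0.1 -0.7] 727 z 138.0
s2 ring [538.7  17.3  32.5] minus nozzle [ 1.2 -0.9] 629 z 139.6
w noz 1925 (array([535.9,  20.4]), array([20.1, 24. ]), 83.73)
w noz 643 (array([535.9,  20.6]), array([19.7, 24. ]), 83.53)
w3 ring [537.3  15.1  32.6] minus nozzle [ 1.3 -4.4] 11326 z 139.9
neck [1.03538894e-01 5.35435073e+02] (array([530.5, -37.5]), array([27.6, 34.9]), 0.17)
neck t (array([527.2, -35.4]), array([26.8, 33.4]), 3.01)
```

```bash
python3 -m inch '[[0,0,0,0.03,-0.02,0.2,1],[0,0,0,0,0,0.2,1],[0,0,0,0,0,0.2,1],[0,0,0,0,0,0.2,1],[0,0,0,0,0,0.2,1],[0,0,0,0,0,0,1]]'
python3 -m inch '[[0,0,0,0,0,0.1,1],[0,0,0,0,0,0.1,1],[0,0,0,0,0,0.1,1],[0,0,0,0,0,0,1]]'
python3 go.py 524 -90 103 1.463
```

```text
clock: 10.18
eef_pos: [525.2, -90.7, 121.6]
tcp_rot: [-3.14, -0.0, 1.464]
contact_force: [0.7, -0.6, -3.1]
opening: 0.287
grasp_force: 79.1
clock: 10.52
eef_pos: [525.7, -90.7, 114.9]
tcp_rot: [-3.141, -0.0, 1.464]
contact_force: [0.6, -0.2, -4.5]
opening: 0.285
grasp_force: 79.1
t 10.52 pos [525.7 -90.7 114.9] rpy [-3.141 -0.     1.464] F [ 0.6 -0.2 -4.5] T [-0.08  0.02 -0.  ] open 0.285 grip 79.1 q [-0.17  0.39  1.94 -0.    0.81 -0.07]
shift/25 [ 0.02 -0.07  0.48]
turn/pi [-1.51645068e-04 -1.66531103e-06  3.48680177e-04]
```

```bash
python3 -m inch '[[0,0,0,0,0,0.1,1],[0,0,0,0,0,0.1,1],[0,0,0,0,0,0,1]]'
python3 -m inch '[[0,0,0,0,0,0.08,1],[0,0,0,0,0,0.08,1],[0,0,0,0,0,0,1]]'
python3 go.py 524 -90 103 1.463
```

```text
clock: 10.77
eef_pos: [525.7, -90.7, 109.8]
tcp_rot: [-3.141, -0.0, 1.464]
contact_force: [-0.1, 0.8, -3.1]
opening: 0.289
grasp_force: 79.1
clock: 11.02
eef_pos: [525.8, -90.7, 105.9]
tcp_rot: [-3.141, -0.0, 1.464]
contact_force: [-0.9, 0.6, -3.2]
opening: 0.289
grasp_force: 79.1
t 11.02 pos [525.8 -90.7 105.9] rpy [-3.141 -0.     1.464] F [-0.9  0.6 -3.2] T [-0.06  0.03 -0.01] open 0.289 grip 79.1 q [-0.17  0.4   1.95  0.    0.79 -0.07]
shift/25 [ 0.02 -0.07  0.12]
turn/pi [-1.23515518e-04 -9.53511204e-06  3.25389149e-04]
```

```bash
python3 -m inch '[[0,0,0,0,0,0.04,1],[0,0,0,0,0,0.04,1],[0,0,0,0,0,0,1]]'
python3 -m inch '[[0,0,0,0,0,0.04,1],[0,0,0,0,0,0,1]]'
python3 -m inch '[[0,0,0,0,0,0.04,1],[0,0,0,0,0,0,1]]'
python3 go.py 524 -90 103 1.463
python3 - <<'E'
from ring import *
snap('top','t3'); snap('scene','s3'); w=snap('wrist','w4')
ring('t3',np.array([534.6,20.7]),90,112); ring('s3',np.array([537.5,18.2]),90,112)
E
```

```text
clock: 11.27
eef_pos: [525.9, -90.7, 104.2]
tcp_rot: [-3.141, 0.0, 1.464]
contact_force: [-0.4, -0.3, -3.4]
opening: 0.289
grasp_force: 79.1
clock: 11.43
eef_pos: [526.1, -90.8, 103.3]
tcp_rot: [3.141, 0.0, 1.464]
contact_force: [0.0, -0.3, -2.4]
opening: 0.285
grasp_force: 79.3
clock: 11.6
eef_pos: [526.1, -90.9, 102.4]
tcp_rot: [3.141, 0.0, 1.464]
contact_force: [-0.4, -1.2, 0.4]
opening: 0.286
grasp_force: 79.6
t 11.6 pos [526.1 -90.9 102.4] rpy [3.141 0.    1.464] F [-0.4 -1.2  0.4] T [0.21 0.1  0.12] open 0.286 grip 79.6 q [-0.17  0.41  1.95 -0.    0.78 -0.07]
shift/25 [ 0.03 -0.09 -0.02]
turn/pi [1.01427101e-04 1.45310375e-05 3.32434485e-04]
t3 ring [536.1  19.9  32.8] minus nozzle [ 1.5 -0.8] 706 z 96.3
s3 ring [539.8  17.   32.3] minus nozzle [ 2.3 -1.2] 598 z 97.4
```

The wrench is fully seated: ring top is at about 97 and the block has taken the load. I'll centre it, then begin turning with a torque check between small steps.

```bash
cat > chk.py <<'E'
# torque about the drive axis felt by the tool (ccw +); exit 1 above limit
import sys,numpy as np
from rig import r
s=r.sense(); a=s['tcp_rot'][2]; x=np.array([np.cos(a),np.sin(a)]); F=np.array(s['contact_force']); rv=-110*x/1000
M=s['wrist_torque'][2]+rv[0]*F[1]-rv[1]*F[0]
ax=np.array(s['eef_pos'][:2])+110*x
print('t %.2f yaw %.3f axis %s z %.1f F %s Tz %.2f M %.2f Fy %.1f'%(s['clock'],a,ax.round(1),s['eef_pos'][2],F.round(1),s['wrist_torque'][2],M,F@np.array([x[1],-x[0],0])))
sys.exit(M>float(sys.argv[1]))
E
python3 -m inch '[[0,0,0,0.04,-0.06,0,1],[0,0,0,0,0,0,1]]' >/dev/null; python3 chk.py 0.5
python3 -m inch '[[0,0,0.0127,0.004,-0.176,0,1],[0,0,0.0127,0.004,-0.176,0,1],[0,0,0,0,0,0,1]]' >/dev/null; python3 chk.py 0.5 && python3 -m inch '[[0,0,0.0127,0.004,-0.176,0,1],[0,0,0.0127,0.004,-0.176,0,1],[0,0,0,0,0,0,1]]' >/dev/null; python3 chk.py 0.5
```

```text
t 11.92 yaw 1.464 axis [536.7  19.8] z 102.5 F [-0.3 -1.1  0.3] Tz -0.09 M -0.11 Fy -0.2
t 12.17 yaw 1.382 axis [536.6  19.2] z 102.6 F [ 0.8 -5.9  0.2] Tz -0.14 M 0.07 Fy 1.9
t 12.17 yaw 1.382 axis [536.6  19.2] z 102.6 F [ 0.8 -5.9  0.2] Tz -0.14 M 0.07 Fy 1.9False
False
False
```

```bash
sed -i 's/sys.exit(M>float(sys.argv\[1\]))/sys.exit(int(M>float(sys.argv[1])))/' chk.py
python3 -m inch '[[0,0,0,-0.03,0,0,1],[0,0,0,0,0,0,1]]' >/dev/null; python3 chk.py 0.5 &&
python3 -m inch '[[0,0,0.0127,0.004,-0.176,0,1],[0,0,0,0,0,0,1]]' >/dev/null; python3 chk.py 0.5 && python3 -m inch '[[0,0,0.0127,0.004,-0.176,0,1],[0,0,0,0,0,0,1]]' >/dev/null; python3 chk.py 0.5
```

```text
t 12.33 yaw 1.384 axis [536.5  19. ] z 102.5 F [ 0.9 -2.1 -0.1] Tz -0.18 M -0.04 Fy 1.3
t 12.50 yaw 1.343 axis [536.1  18.8] z 102.3 F [ 1.  -4.5  1.1] Tz -0.18 M 0.03 Fy 1.9
t 12.67 yaw 1.304 axis [535.8  18.7] z 102.3 F [ 0.1 -6.3  1.1] Tz -0.09 M 0.11 Fy 1.8
```

```bash
python3 -m inch '[[0,0,0.0095,-0.04,-0.132,0,1],[0,0,0,0,0,0,1]]' >/dev/null; python3 chk.py 0.35 &&
python3 -m inch '[[0,0,0.0095,-0.01,-0.132,0,1],[0,0,0,0,0,0,1]]' >/dev/null; python3 chk.py 0.35 && python3 -m inch '[[0,0,0.0095,-0.01,-0.132,0,1],[0,0,0,0,0,0,1]]' >/dev/null; python3 chk.py 0.35 && python3 -m inch '[[0,0,0.0095,-0.01,-0.132,0,1],[0,0,0,0,0,0,1]]' >/dev/null; python3 chk.py 0.35
```

```text
t 12.83 yaw 1.274 axis [535.4  18.2] z 102.2 F [-0.1 -2.4  1.6] Tz -0.12 M -0.05 Fy 0.6
t 13.00 yaw 1.245 axis [535.5  18.1] z 102.2 F [ 0.1 -1.8  0.3] Tz 0.04 M 0.12 Fy 0.6
t 13.17 yaw 1.215 axis [535.5  17.9] z 102.2 F [0.3 1.1 0.4] Tz 0.00 M -0.01 Fy -0.1
t 13.33 yaw 1.186 axis [535.4  17.8] z 102.2 F [1.5 4.4 1. ] Tz 0.10 M 0.06 Fy -0.3
```

```bash
python3 -m inch '[[0,0,0.0095,0.03,-0.132,0,1],[0,0,0,0,0,0,1]]' >/dev/null; python3 chk.py 0.35 &&
python3 -m inch '[[0,0,0.0095,0.005,-0.132,0,1],[0,0,0,0,0,0,1]]' >/dev/null; python3 chk.py 0.35 && python3 -m inch '[[0,0,0.0095,0.005,-0.132,0,1],[0,0,0,0,0,0,1]]' >/dev/null; python3 chk.py 0.35 && python3 -m inch '[[0,0,0.0095,0.005,-0.132,0,1],[0,0,0,0,0,0,1]]' >/dev/null; python3 chk.py 0.35
```

```text
t 13.50 yaw 1.156 axis [535.5  18. ] z 102.3 F [ 0.3 -0.7  0.4] Tz 0.04 M 0.10 Fy 0.5
t 13.67 yaw 1.126 axis [535.5  18. ] z 102.2 F [-0.8 -2.3  0.2] Tz 0.05 M 0.08 Fy 0.3
t 13.83 yaw 1.097 axis [535.4  18. ] z 102.2 F [-1.7 -3.1  1.2] Tz 0.07 M 0.06 Fy -0.1
t 14.00 yaw 1.067 axis [535.4  18. ] z 102.2 F [-1.6 -3.1  1.8] Tz -0.00 M 0.00 Fy 0.1
```

```bash
python3 -m inch '[[0,0,0.0095,-0.015,-0.132,0,1],[0,0,0,0,0,0,1]]' >/dev/null; python3 chk.py 0.35 &&
python3 -m inch '[[0,0,0.0095,0,-0.132,0,1],[0,0,0,0,0,0,1]]' >/dev/null; python3 chk.py 0.35 && python3 -m inch '[[0,0,0.0095,0,-0.132,0,1],[0,0,0,0,0,0,1]]' >/dev/null; python3 chk.py 0.35 && python3 -m inch '[[0,0,0.0095,0,-0.132,0,1],[0,0,0,0,0,0,1]]' >/dev/null; python3 chk.py 0.35 && python3 -m inch '[[0,0,0.0095,0,-0.132,0,1],[0,0,0,0,0,0,1]]' >/dev/null; python3 chk.py 0.35
```

```text
t 14.17 yaw 1.037 axis [535.4  17.9] z 102.2 F [-0.6 -1.2 -0.2] Tz 0.08 M 0.09 Fy 0.1
t 14.33 yaw 1.007 axis [535.4  17.9] z 102.3 F [-2.  -1.3  0.9] Tz 0.12 M 0.01 Fy -1.0
t 14.50 yaw 0.977 axis [535.3  17.9] z 102.3 F [-1.  -0.1  0.2] Tz 0.08 M -0.00 Fy -0.8
t 14.67 yaw 0.947 axis [535.3  17.9] z 102.3 F [-1.6  0.1  1. ] Tz 0.11 M -0.03 Fy -1.4
t 14.83 yaw 0.917 axis [535.3  17.8] z 102.3 F [-1.6 -0.8  0.3] Tz 0.17 M 0.09 Fy -0.7
```

```bash
python3 -m inch '[[0,0,0.0095,0,-0.132,0,1],[0,0,0,0,0,0,1]]' >/dev/null; python3 chk.py 0.35 &&
python3 -m inch '[[0,0,0.0095,0,-0.132,0,1],[0,0,0,0,0,0,1]]' >/dev/null; python3 chk.py 0.35 && python3 -m inch '[[0,0,0.0095,0,-0.132,0,1],[0,0,0,0,0,0,1]]' >/dev/null; python3 chk.py 0.35 && python3 -m inch '[[0,0,0.0095,0,-0.132,0,1],[0,0,0,0,0,0,1]]' >/dev/null; python3 chk.py 0.35 && python3 -m inch '[[0,0,0.0095,0,-0.132,0,1],[0,0,0,0,0,0,1]]' >/dev/null; python3 chk.py 0.35
```

```text
t 15.00 yaw 0.888 axis [535.3  17.8] z 102.3 F [-1.2 -0.5 -0.3] Tz 0.11 M 0.04 Fy -0.6
t 15.17 yaw 0.858 axis [535.2  17.8] z 102.3 F [-1.6  0.3  0.5] Tz 0.17 M 0.01 Fy -1.4
t 15.33 yaw 0.828 axis [535.2  17.8] z 102.3 F [-1.3  0.7  0.2] Tz 0.18 M 0.01 Fy -1.5
t 15.50 yaw 0.798 axis [535.2  17.7] z 102.3 F [-0.1  1.4 -0.2] Tz 0.25 M 0.14 Fy -1.0
t 15.67 yaw 0.768 axis [535.2  17.7] z 102.3 F [-1.8  1.8  0.9] Tz 0.22 M -0.06 Fy -2.5
```

```bash
python3 -m inch '[[0,0,0.0095,0.01,-0.132,0,1],[0,0,0,0,0,0,1]]' >/dev/null; python3 chk.py 0.35 &&
python3 -m inch '[[0,0,0.0095,0.005,-0.132,0,1],[0,0,0,0,0,0,1]]' >/dev/null; python3 chk.py 0.35 && python3 -m inch '[[0,0,0.0095,0.005,-0.132,0,1],[0,0,0,0,0,0,1]]' >/dev/null; python3 chk.py 0.35 && python3 -m inch '[[0,0,0.0095,0.005,-0.132,0,1],[0,0,0,0,0,0,1]]' >/dev/null; python3 chk.py 0.35
```

```text
t 15.83 yaw 0.739 axis [535.2  17.7] z 102.3 F [-0.7 -0.2 -0.3] Tz 0.26 M 0.23 Fy -0.3
t 16.00 yaw 0.709 axis [535.3  17.7] z 102.3 F [-1.5 -2.2  1.3] Tz 0.40 M 0.48 Fy 0.7
t 16.00 yaw 0.709 axis [535.3  17.7] z 102.3 F [-1.5 -2.2  1.3] Tz 0.40 M 0.48 Fy 0.7
t 16.00 yaw 0.709 axis [535.3  17.7] z 102.3 F [-1.5 -2.2  1.3] Tz 0.40 M 0.48 Fy 0.7
```

```bash
python3 -m inch '[[0,0,0.002,0,-0.03,0,1],[0,0,0,0,0,0,1]]' >/dev/null; python3 chk.py 0.7 &&
python3 -m inch '[[0,0,0.002,0,-0.03,0,1],[0,0,0,0,0,0,1]]' >/dev/null; python3 chk.py 0.7 && python3 -m inch '[[0,0,0.002,0,-0.03,0,1],[0,0,0,0,0,0,1]]' >/dev/null; python3 chk.py 0.7
```

```text
t 16.17 yaw 0.703 axis [535.3  17.7] z 102.3 F [-1.6 -0.9  0.3] Tz 0.53 M 0.49 Fy -0.3
t 16.33 yaw 0.695 axis [535.3  17.7] z 102.3 F [-1.9 -2.1 -0.1] Tz 0.58 M 0.62 Fy 0.4
t 16.50 yaw 0.689 axis [535.3  17.7] z 102.3 F [-1.7 -3.6  0.4] Tz 0.47 M 0.66 Fy 1.7
```

```bash
python3 -m inch '[[0,0,0.0015,0,-0.03,0,1],[0,0,0,0,0,0,1]]' >/dev/null; python3 chk.py 0.85 &&
python3 -m inch '[[0,0,0.0015,0,-0.03,0,1],[0,0,0,0,0,0,1]]' >/dev/null; python3 chk.py 0.85 && python3 -m inch '[[0,0,0.0015,0,-0.03,0,1],[0,0,0,0,0,0,1]]' >/dev/null; python3 chk.py 0.85
```

```text
t 16.67 yaw 0.684 axis [535.2  17.8] z 102.4 F [-1.8 -5.3 -0.3] Tz 0.40 M 0.73 Fy 2.9
t 16.83 yaw 0.679 axis [535.2  17.9] z 102.4 F [-0.5 -6.3  0.2] Tz 0.41 M 0.92 Fy 4.6
t 16.83 yaw 0.679 axis [535.2  17.9] z 102.4 F [-0.5 -6.3  0.2] Tz 0.41 M 0.92 Fy 4.6
```

```bash
python3 -m inch '[[0,0,0.002,0,-0.03,0,1],[0,0,0,0,0,0,1]]' >/dev/null; python3 chk.py 2
python3 -m inch '[[0,0,0.002,0,-0.03,0,1],[0,0,0,0,0,0,1]]' >/dev/null; python3 chk.py 2
```

```text
t 17.00 yaw 0.673 axis [535.2  17.9] z 102.4 F [-0.8 -6.7 -0.1] Tz 0.40 M 0.92 Fy 4.7
t 17.17 yaw 0.667 axis [535.2  17.9] z 102.4 F [-0.5 -6.7  1. ] Tz 0.37 M 0.92 Fy 5.0
```

```bash
python3 -m inch '[[0,0,0.002,0,-0.03,0,1],[0,0,0,0,0,0,1]]' >/dev/null; python3 chk.py 2
python3 -m inch '[[0,0,0.002,0,-0.03,0,1],[0,0,0,0,0,0,1]]' >/dev/null; python3 chk.py 2
```

```text
t 17.33 yaw 0.660 axis [535.1  17.9] z 102.4 F [-1.5 -8.7  0.2] Tz 0.38 M 1.03 Fy 6.0
t 17.50 yaw 0.654 axis [535.1  18. ] z 102.4 F [-0.6 -7.3  0.1] Tz 0.31 M 0.91 Fy 5.4
```

```bash
python3 -m inch '[[0,0,0.002,0,-0.03,0,1],[0,0,0,0,0,0,1]]' >/dev/null; python3 chk.py 2
python3 -m inch '[[0,0,0.002,0,-0.03,0,1],[0,0,0,0,0,0,1]]' >/dev/null; python3 chk.py 2
```

```text
t 17.67 yaw 0.647 axis [535.1  18. ] z 102.4 F [-1.4 -7.  -0.2] Tz 0.26 M 0.79 Fy 4.8
t 17.83 yaw 0.641 axis [535.   18.1] z 102.4 F [-1.3 -7.7 -0.6] Tz 0.16 M 0.75 Fy 5.4
```

```bash
python3 -m inch '[[0,0,0.002,0,-0.025,0,1],[0,0,0,0,0,0,1]]' >/dev/null; python3 chk.py 2
python3 -m inch '[[0,0,0,0,0,0,1]]' >/dev/null; python3 chk.py 2
```

```text
t 18.00 yaw 0.635 axis [535.   18.1] z 102.4 F [-0.5 -6.9  0.2] Tz 0.15 M 0.73 Fy 5.3
t 18.08 yaw 0.635 axis [535.   18.1] z 102.4 F [-1.1 -6.9  0.5] Tz 0.24 M 0.78 Fy 4.9
```

```bash
python3 -m inch '[[0,0,0.002,0,-0.03,0,1],[0,0,0,0,0,0,1]]' >/dev/null; python3 chk.py 2
python3 -m inch '[[0,0,0.002,0,-0.03,0,1],[0,0,0,0,0,0,1]]' >/dev/null; python3 chk.py 2
python3 -m inch '[[0,0,0,0,0,0,1]]' >/dev/null; python3 chk.py 2
```

```text
t 18.25 yaw 0.628 axis [535.   18.1] z 102.4 F [-0.6 -6.8  0.1] Tz 0.09 M 0.65 Fy 5.1
t 18.42 yaw 0.622 axis [534.9  18.1] z 102.4 F [-0.9 -6.9  0.5] Tz 0.10 M 0.66 Fy 5.1
t 18.50 yaw 0.622 axis [534.9  18.2] z 102.4 F [-0.6 -7.4  0.2] Tz 0.10 M 0.72 Fy 5.6
```

Torque peaked at about 1.0 N·m and has fallen to about 0.68, so the wrench has clicked at roughly 0.045 to 0.05 rad of handle travel. I'll stop here and ease off.

```bash
python3 -m inch '[[0,0,-0.006,0,0.12,0,1],[0,0,0,0,0,0,1]]' >/dev/null; python3 chk.py 2
python3 -m inch '[[0,0,-0.006,0,0.1,0,1],[0,0,0,0,0,0,1]]' >/dev/null; python3 chk.py 2
python3 -m inch '[[0,0,-0.0095,0,0.132,0,1],[0,0,0,0,0,0,1]]' >/dev/null; python3 chk.py 2
python3 -m inch '[[0,0,-0.0095,0,0.132,0,1],[0,0,0,0,0,0,1]]' >/dev/null; python3 chk.py 2
```

```text
t 18.67 yaw 0.644 axis [535.4  17.6] z 102.4 F [-1.3 -3.5  0.9] Tz 0.55 M 0.77 Fy 2.0
t 18.83 yaw 0.663 axis [535.5  17.4] z 102.3 F [-0.8 -1.9  0.7] Tz 0.85 M 0.96 Fy 1.0
t 19.00 yaw 0.691 axis [535.3  17.6] z 102.2 F [-0.8  1.2  1.4] Tz 0.54 M 0.38 Fy -1.4
t 19.17 yaw 0.720 axis [535.3  17.6] z 102.2 F [-1.   2.  -0.5] Tz 0.46 M 0.23 Fy -2.1
```

```bash
python3 -m inch '[[0,0,-0.0095,0,0.132,0,1],[0,0,0,0,0,0,1]]' >/dev/null; python3 chk.py 2
python3 -m inch '[[0,0,-0.0095,0,0.132,0,1],[0,0,0,0,0,0,1]]' >/dev/null; python3 chk.py 2
python3 -m inch '[[0,0,-0.0095,0,0.132,0,1],[0,0,0,0,0,0,1]]' >/dev/null; python3 chk.py 2
python3 -m inch '[[0,0,-0.0095,0,0.132,0,1],[0,0,0,0,0,0,1]]' >/dev/null; python3 chk.py 2
```

```text
t 19.33 yaw 0.750 axis [535.4  17.5] z 102.3 F [-0.5  3.2 -0.4] Tz 0.38 M 0.09 Fy -2.7
t 19.50 yaw 0.779 axis [535.6  17.4] z 102.3 F [-0.9  3.8 -0.2] Tz 0.39 M 0.03 Fy -3.3
t 19.67 yaw 0.809 axis [535.6  17.2] z 102.3 F [-0.6  3.1 -0.1] Tz 0.27 M -0.01 Fy -2.6
t 19.83 yaw 0.838 axis [535.7  17. ] z 102.4 F [-0.6  1.3 -1.3] Tz 0.18 M 0.03 Fy -1.4
```

```bash
python3 -m inch '[[0,0,0,0,0,-0.1,1],[0,0,0,0,0,-0.1,1],[0,0,0,0,0,0,1]]' >/dev/null; python3 chk.py 2
python3 -m inch '[[0,0,0,0,0,-0.15,1],[0,0,0,0,0,-0.15,1],[0,0,0,0,0,-0.15,1],[0,0,0,0,0,0,1]]' >/dev/null; python3 chk.py 2
python3 -m inch '[[0,0,0,0,0,-0.3,1],[0,0,0,0,0,-0.6,1],[0,0,0,0,0,-0.6,1],[0,0,0,0,0,-0.6,1],[0,0,0,0,0,0,1]]' >/dev/null; python3 chk.py 2
python3 go.py 492 -240 100 0.164
```

```text
t 20.08 yaw 0.838 axis [535.2  17.1] z 107.5 F [ 0.   0.7 -3.2] Tz 0.02 M -0.03 Fy -0.4
t 20.42 yaw 0.839 axis [535.5  17. ] z 119.3 F [-0.7  0.5 -3.1] Tz -0.00 M -0.10 Fy -0.9
t 20.83 yaw 0.839 axis [536.8  16.8] z 173.7 F [ 0.5  0.  -3.5] Tz 0.02 M 0.05 Fy 0.3
t 20.83 pos [463.3 -65.  173.7] rpy [ 3.138e+00 -2.000e-03  8.390e-01] F [ 0.5  0.  -3.5] T [-0.06 -0.03  0.02] open 0.287 grip 79.3 q [-0.14  0.21  2.04 -0.    0.89  0.59]
shift/25 [-4.45  5.52  2.96]
turn/pi [ 0.00083294 -0.00105563  0.21498049]
```

```bash
python3 -m inch '[[0,0,0,-0.556,0.69,0,1],[0,0,0,-0.556,0.69,0,1],[0,0,0,-0.556,0.69,0,1],[0,0,0,-0.556,0.69,0,1],[0,0,0,-0.556,0.69,0,1],[0,0,0,-0.556,0.69,0,1],[0,0,0,-0.556,0.69,0,1],[0,0,0,-0.556,0.69,0,1]]' >/dev/null
python3 -m inch '[[0,0,0.0358,0,0,0,1],[0,0,0.0358,0,0,0,1],[0,0,0.0358,0,0,0,1],[0,0,0.0358,0,0,0,1],[0,0,0.0358,0,0,0,1],[0,0,0.0358,0,0,0,1],[0,0,0,0,0,0,1]]' >/dev/null
python3 -m inch '[[0,0,0,0,0,0.9,1],[0,0,0,0,0,0.9,1],[0,0,0,0,0,0.9,1],[0,0,0,0,0,0.9,1],[0,0,0,0,0,0.6,1],[0,0,0,0,0,0.3,1],[0,0,0,0,0,0,1]]' >/dev/null
python3 go.py 492 -240 32 0.164
python3 - <<'E'
from h import *
a=snap('top','t5'); b=snap('scene','s5'); P=world(a); Z=P[...,2]
w=P[(Z>30)&(Z<100)&(abs(P[...,0]-598)<42)&(abs(P[...,1]+222)<42)]; A=np.c_[w[:,:2]-[492,-240],np.ones(len(w))]
p=w[np.hypot(w[:,0]-600,w[:,1]+222)<36]; print(len(p),np.median(p[:,2])); 
o=np.zeros((500,800,3),np.uint8)
o[:,:400]=cv2.resize(a['pixels'][130:255,360:460],(400,500),interpolation=3)
o[:,400:]=cv2.resize(b['pixels'][170:295,100:200],(400,500),interpolation=3)
cv2.imwrite('pics/m5.png',o[:,:,::-1])
E
```

```text
t 22.67 pos [ 489.  -239.1   56.7] rpy [-3.14e+00  3.00e-03  1.67e-01] F [ 1.4 -0.7 -3.6] T [-0.08  0.1   0.01] open 0.286 grip 79.4 q [-0.46  0.5   1.94 -0.    0.7   0.95]
shift/25 [0.11 0.06 0.99]
turn/pi [-0.00063055  0.00090145  0.00102996]
616 48.23800886037634
```

View pics/m5.png

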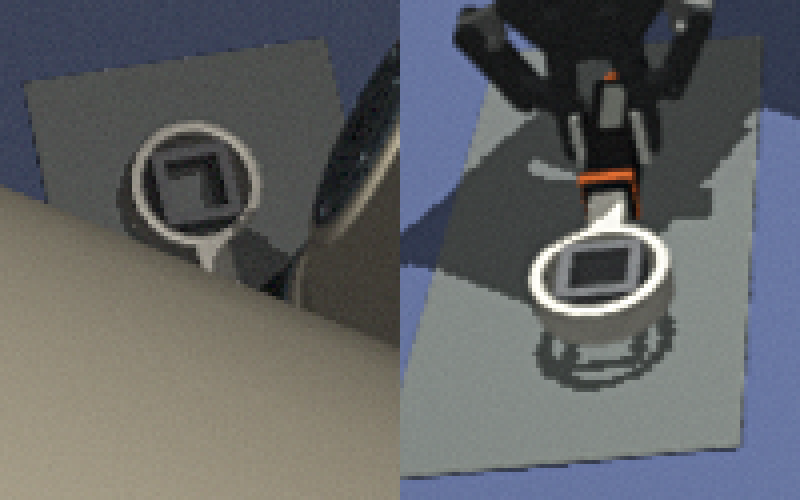

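The wrench is level above the mat, with its head centred over it at (195,180) in the left crop. I'll lower the last 23 mm gently.

```bash
python3 -m inch '[[0,0,0,0,0,0.3,1],[0,0,0,0,0,0.3,1],[0,0,0,0,0,0.15,1],[0,0,0,0,0,0,1]]' >/dev/null; python3 go.py
for i in 1; do python3 -m inch '[[0,0,0,0,0,0.04,1],[0,0,0,0,0,0,1]]' >/dev/null; python3 go.py; python3 -m inch '[[0,0,0,0,0,0.04,1],[0,0,0,0,0,0,1]]' >/dev/null; python3 go.py; python3 -m inch '[[0,0,0,0,0,0.04,1],[0,0,0,0,0,0,1]]' >/dev/null; python3 go.py; done
```

```text
t 23.1 pos [ 489.8 -239.4   39.1] rpy [-3.141e+00  1.000e-03  1.650e-01] F [ 0.  0. -4.] T [ 0.01  0.04 -0.04] open 0.286 grip 79.5 q [-0.46  0.53  1.95 -0.    0.67  0.95]
t 23.27 pos [ 490.3 -239.7   38.8] rpy [ 3.142 -0.     0.165] F [-0.3 -0.  -3.3] T [0.01 0.04 0.  ] open 0.286 grip 79.5 q [-0.46  0.53  1.95 -0.    0.67  0.95]
t 23.43 pos [ 490.3 -239.7   37.9] rpy [ 3.141 -0.     0.165] F [ 0.2 -0.6 -4.8] T [-0.04  0.07 -0.03] open 0.289 grip 79.5 q [-0.46  0.53  1.95 -0.    0.66  0.95]
t 23.6 pos [ 490.3 -239.7   36.8] rpy [ 3.142 -0.     0.165] F [ 0.2  0.  -4.4] T [0.   0.14 0.03] open 0.284 grip 79.5 q [-0.46  0.53  1.95  0.    0.66  0.95]
```

```bash
python3 -m inch '[[0,0,0,0,0,0.06,1],[0,0,0,0,0,0.06,1],[0,0,0,0,0,0,1]]' >/dev/null; python3 go.py;  python3 -m inch '[[0,0,0,0,0,0.04,1],[0,0,0,0,0,0,1]]' >/dev/null; python3 go.py; python3 -m inch '[[0,0,0,0,0,0.04,1],[0,0,0,0,0,0,1]]' >/dev/null; python3 go.py
```

```text
t 23.85 pos [ 490.1 -239.6   33.5] rpy [-3.141  0.     0.165] F [-0.8 -0.4 -3.9] T [ 0.    0.04 -0.02] open 0.282 grip 79.5 q [-0.46  0.54  1.95  0.    0.66  0.95]
t 24.02 pos [ 490.2 -239.6   32.6] rpy [-3.141  0.     0.165] F [-1.2 -0.1 -4.7] T [-0.01  0.06  0.1 ] open 0.288 grip 79.5 q [-0.46  0.54  1.95  0.    0.65  0.95]
t 24.18 pos [ 490.3 -239.7   31.7] rpy [ 3.142 -0.     0.165] F [-0.9  0.9 -2.3] T [-0.03 -0.01 -0.04] open 0.283 grip 79.5 q [-0.46  0.54  1.95  0.    0.65  0.95]
```

```bash
python3 -m inch '[[0,0,0,0,0,0.03,1],[0,0,0,0,0,0,1]]' 20; python3 go.py
python3 -m inch '[[0,0,0,0,0,0,0.6],[0,0,0,0,0,0,0.5],[0,0,0,0,0,0,0.3],[0,0,0,0,0,0,0],[0,0,0,0,0,0,0],[0,0,0,0,0,0,0]]' >/dev/null; python3 go.py
python3 -m inch '[[0,0,0,0,0,-0.3,0],[0,0,0,0,0,-0.6,0],[0,0,0,0,0,-1,0],[0,0,0,0,0,-1,0],[0,0,0,0,0,-1,0],[0,0,0,0,0,-1,0],[0,0,0,0,0,-1,0],[0,0,0,0,0,-1,0]]' >/dev/null; python3 go.py
python3 - <<'E'
from h import *
a=snap('wrist','w6'); b=snap('scene','s6')
o=np.zeros((300,800,3),np.uint8)
o[:,:400]=cv2.resize(a['pixels'],(400,300)); o[:,400:]=cv2.resize(b['pixels'],(400,300))
cv2.imwrite('pics/m6.png',o[:,:,::-1])
P=world(b); Z=P[...,2]; w=P[(Z>16)&(Z<40)&(P[...,1]<-150)&(P[...,1]>-300)&(P[...,0]>400)&(P[...,0]<680)]; print('wrench',rect(w),np.percentile(w[:,2],[50,97]))
n=P[(Z>83)&(Z<110)&(abs(P[...,0]-537)<20)&(abs(P[...,1]-18)<20)]; print('scene noz',rect(n))
E
```

```text
clock: 24.35
eef_pos: [490.3, -239.7, 31.4]
tcp_rot: [3.142, -0.0, 0.165]
contact_force: [-1.5, 0.0, 2.1]
opening: 0.289
grasp_force: 80.4
t 24.35 pos [ 490.3 -239.7   31.4] rpy [ 3.142 -0.     0.165] F [-1.5  0.   2.1] T [ 0.16  0.22 -0.01] open 0.289 grip 80.4 q [-0.46  0.54  1.95  0.    0.65  0.95]
t 24.85 pos [ 490.3 -239.7   31. ] rpy [3.142 0.    0.165] F [ 0.3 -0.3 -0.3] T [-0.07  0.03  0.  ] open 0.998 grip 0.0 q [-0.46  0.54  1.95 -0.    0.65  0.95]
t 25.52 pos [ 490.  -239.5  205.4] rpy [ 3.141 -0.     0.165] F [ 0.5 -0.1  0.3] T [-0.06 -0.02 -0.  ] open 1.002 grip 0.0 q [-0.46  0.28  1.85  0.    1.01  0.95]
wrench (array([ 534.9, -234.9]), array([200.2,  64.9]), 12.21) [26.62020078 33.53684372]
scene noz (array([537.6,  17.4]), array([25.1, 22.6]), 56.59)
```

View pics/m6.png

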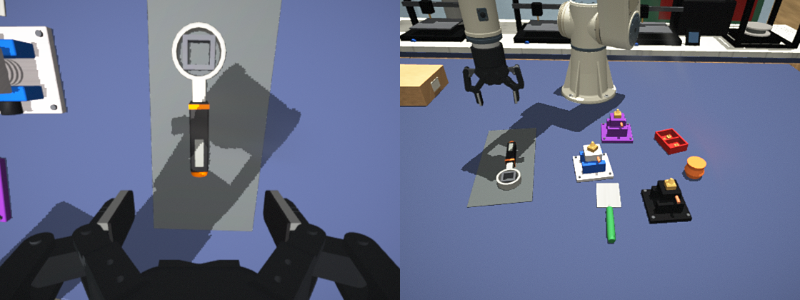

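The picture shows the wrench flat on the mat at (200,140) with the gripper clear. The nozzle has turned about 0.47 rad, and the bin, vase and scraper haven't moved.

```bash
python3 -c "
from rig import r
print(r.sign_off())"
```

```text
the job is handed in; nothing more can be done
None
```

I tightened the aluminium stand's nozzle to the click, stopping at an estimated 0.05 rad of handle travel. I then laid the wrench flat on the mat, let go and handed in at about 26 s; bin, vase and scraper looked unmoved in the last picture, and no verdict came back.

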